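# Put two tested glass bulbs away in the dimple tray

## Robot

A 6-joint arm with a two-finger parallel gripper is mounted at the origin on a cart in front of the work surface, level with it; the furniture and walls round the work are solid. World frame = base frame: x ahead of the robot, y to its left, z up, the work surface at z = 0. Lengths are in m, angles in rad, forces in N, time in s.
With the tool pointing down it reaches from about 0.375 to 0.9 m from the base axis. Payload 3.1 kg.
Tool frame: the origin (TCP) lies between the finger pads; the fingertips stand 8 mm ahead of it and the grasp point (between the pads) lies 11 mm behind it; z points along the fingers, y is the line along which they close (so a half turn about z gives the same grasp; the last joint's range is limited). The gripper opens to 87 mm and grips with 3 to 60 N. Pads are 19 mm wide; open, the fingers measure 117 mm over their backs; the gripper's body (75 mm by 190 mm) begins 51 mm behind the grasp point.
Start: joints at [1.143, 0.527, 1.433, -0, 1.181, -0.178], TCP at [0.154, 0.606, 0.231] pointing down, gripper open.
Joint ranges: [-3.08, 3.08], [-0.75, 2.2], [0.22, 2.44], [-1.43, 4.57], [0, 2.65], [-2.85, 2.85]. Speed limits (rad/s): [2.79, 2.79, 3.14, 3.14, 3.14, 3.14].

## Interface

Orientations are given as a unit quaternion [x, y, z, w].
In Python, from rig import robot, vision, job gives the robot as it stands.
- The arm moves only by the shell command python3 -m handwheel 'ROWS' [OPENING] [FORCE]. ROWS is JSON, a list of rows, each a list of 4 numbers: the shift along the tool's x, y, z as a fraction of full scale, then the turn about the tool's z as a fraction of full scale. A call has 1 to 20 rows; each row is the pose to reach, as a shift and turn from the pose commanded when the call began, along the tool's axes at that moment, turning the shorter way round; what a row does not reach only later rows make up. Full scale, the value 1, is 300 mm for a shift and 2 pi rad for a turn. A row lasts 1/12 s, in which the tool goes at most 41.7 mm and 7.16 degrees, less where a joint would pass 70% of its speed; a pose out of reach is approached as far as the arm can. A call with a number of a shift or a turn outside -1 to 1 is refused whole. A call with a gripper value outside its range is refused whole. OPENING is the opening in per cent of the stroke, from 0 (shut) to 100 (fully open), set as the call begins (- or left out, the last holds). The fingers move at their own pace and stop on an object; FORCE is the grip in N (left out, the last holds). Time passes only in rows, so rows that repeat a pose let the fingers close. It gives the time, the measured TCP pose, the force, the opening and the grip force at its end, in the units of the state.
- robot.get_obs(): the state, without advancing time (a new reading comes with each control period).
- vision.camera(name): name is "scene" or "side" or "wrist"; returns a dict with "frame" (480x640x3 uint8, red, green, blue), "K" (3x3 intrinsics, pixels), "k1" (the pictures are not rectified: a ray, as slopes to the right and down, at radius r is drawn at 1 + k1 r^2 times it, then the intrinsics apply), "cam_to_world" (4x4, takes a point from camera to world coordinates); the wrist camera has in their place "hand_eye" (4x4, takes a point from camera to tool coordinates, whose origin is the TCP and whose axes are the flange's). Camera axes: x right, y down, z forward; pixel columns grow to the right and rows downward; lengths in m; the calibration is good to about 2 mm. A picture is of the moment at which its call begins: read the wrist's pose just before it. There is no depth.
- job.hand_in(): hands the job in; it is judged then, once.
Trained networks look in the newest picture that a camera, given by its name, has taken for a name from the list of things; names that differ only in an ending like _2 or _b are one class to them, and where a whole thing is asked for, a point or a joint stands for the part that bears it (a point fixed in the world has none). Each returns a list of dicts, best first, with "conf" (0 to 1); they miss things now and then, are a little off and sometimes report something else, mostly with a low value. They report only what shows in the picture. A call takes as long as a camera call.
- vision.look_for(camera, label): "point" ([row, column] in pixels, amid what is visible of it).
- vision.outline_of(camera, label): "mask" (480x640 bool, what is visible of it) and "point" ([row, column] in pixels, amid what is visible of it).
The state is a dict: "time": time; "q": joint angles; "joint_velocities": joint speeds; "joint_torque": joint torques, N m; "position": TCP position; "tool_rot": TCP orientation; "ft_force": force on the tool from outside, world axes, zero at the start; "moment": the same for the moment, N m; "grip_width": finger opening in m; "grip_force": force on a finger pad.
Only numpy, scipy, OpenCV 4.12 (cv2) and the standard library are available. Lean on these libraries where they do the work, as an engineer would, in place of code of your own. Each camera call takes 0.05 s, during which the arm holds its last target. There are 200 camera calls.

## Task

The two glass bulbs on the sloping test stand have passed: put each one away in the empty pocket of the blue tray that fits its globe (large white bulb in the wide pocket, small amber bulb in the narrow one), seated globe down with the cap pointing straight up. They are thin glass, so hold them lightly by the metal cap and set them down gently, without pressing or dropping, and leave the bulbs already in the tray and the other things on the bench as they are.

Things in the scene. Friction and masses are not known exactly. Their poses are not given: they have to be found in the camera images.
- big_bulb: Large white bulb on the test stand, about 80 g: globe 60 mm across, collar, then straight steel cap 26 mm across, from 32 to 63 mm from the globe's centre, with a black tip 4 mm longer. Own z = axis, globe to cap. Origin on the axis, 20.4 mm from the globe's centre, away from the cap. Breaks over 35 N a finger, 20 N pressing, or a 10 mm drop; 8 to 15 N on the cap holds it.
- small_bulb: Small amber bulb on the test stand, about 50 g: globe 50 mm across, collar, then straight steel cap 18 mm across, from 27 to 55 mm from the globe's centre, with a black tip 4 mm longer. Own z = axis, globe to cap. Origin on the axis, 11.9 mm from the globe's centre, away from the cap. Breaks over 35 N a finger, 20 N pressing, or a 10 mm drop; 8 to 15 N on the cap holds it.
- big_bulb_globe (a point): centre of the large bulb's globe
- small_bulb_globe (a point): centre of the small bulb's globe
- test_stand: Grey bulb test stand, fixed, 105 x 190 mm, 100 mm high; origin under its centre. Its plate faces its own -x (towards the bench's right end) and slopes 28 degrees; two seats at own y +47.5 and -47.5 mm. A bulb stands loosely in each, globe down, cap square to the plate, so it leans 28 degrees; lift it out along its axis. Which seat holds which bulb changes.
- wide_free (a point): Empty wide pocket (50 mm round) of the blue dimple tray: its centre, level with the tray's top face. A 60 mm globe rests on its edge, centre 16.6 mm above this point, and stays at the lean at which it is let go. Tray: fixed, 150 mm square, any way round, top face 34 mm over the bench, rim 2 mm higher; four pockets at the corners of a 74 mm square, equal sizes on a diagonal.
- narrow_free (a point): Empty narrow pocket (41 mm round) of the tray: its centre, level with the top face. A 50 mm globe rests on its edge, centre 14.3 mm above this point, and stays at the lean at which it is let go; in a wide pocket it would drop in.
- wide_full (a point): centre of the wide pocket that already holds a large bulb, at the level of the tray's top face
- narrow_full (a point): centre of the narrow pocket that already holds a small bulb, at the level of the tray's top face
- big_stored: a large white bulb like the other, already standing cap up in the tray; to be left alone (origin 20.4 mm under its globe's centre)
- small_stored: a small amber bulb like the other, already standing cap up in the tray; to be left alone (origin 11.9 mm under its globe's centre)
- oil_bottle: red oil bottle 42 mm across, 139 mm high, origin under its centre; a bystander behind the tray
- tape_roll: green tape roll 72 mm across, 24 mm high, origin under its centre; a bystander between stand and oil bottle

How it is judged:
At the end, for the whole second after the job is handed in: Both bulbs rest released and still in the free pockets of their size: globe centre within 5 mm of the pocket axis and 4 mm of the seated height, cap up within 15 degrees. The stored bulbs are still seated so in their pockets; oil bottle and tape roll are within 30 mm of their places (horizontal distance between big_bulb_globe and wide_free below 0.005 m and z of big_bulb_globe in the frame of wide_free between 0.0126 and 0.0206 m and angle between each of big_bulb, small_bulb, big_stored, small_stored's own z axis and vertical below 0.26 rad and linear speed of each of big_bulb, small_bulb, big_stored, small_stored below 0.02 m/s and horizontal distance between small_bulb_globe and narrow_free below 0.005 m and z of small_bulb_globe in the frame of narrow_free between 0.0103 and 0.0183 m and horizontal distance between big_stored_globe and wide_full below 0.005 m and z of big_stored_globe in the frame of wide_full between 0.0126 and 0.0206 m and horizontal distance between small_stored_globe and narrow_full below 0.005 m and z of small_stored_globe in the frame of narrow_full between 0.0103 and 0.0183 m and contact force between the fingers and big_bulb below 0.1 N and contact force between the fingers and small_bulb below 0.1 N and distance of each of oil_bottle, tape_roll from where it was at the start of the episode below 0.03 m); the robot touches nothing.
It fails at once if a glass bulb was squeezed with more than 35 N a finger (70 N for both together) (contact force between the fingers and big_bulb above 70 N or contact force between the fingers and small_bulb above 70 N or contact force between the fingers and big_stored above 70 N or contact force between the fingers and small_stored above 70 N).
It fails at once if a glass bulb was pressed or knocked against the tray, the stand or a stored bulb with more than 20 N (contact force between any of big_bulb, small_bulb and tray above 20 N or contact force between any of big_bulb, small_bulb and test_stand above 20 N or contact force between any of big_bulb, small_bulb and big_stored above 20 N or contact force between any of big_bulb, small_bulb and small_stored above 20 N).
It fails at once if a bulb was dropped (let go and falling faster than 0.45 m/s, a fall of 10 mm), or lies on the bench or deep in a pocket too wide for it ((contact force between the fingers and big_bulb below 0.05 N and linear speed of big_bulb above 0.45 m/s) or (contact force between the fingers and small_bulb below 0.05 N and linear speed of small_bulb above 0.45 m/s) or height (world z) of big_bulb_globe below 0.038 m or height (world z) of small_bulb_globe below 0.036 m).
It fails at once if a bulb already stored in the tray was knocked out of place (distance of any of big_stored_globe, small_stored_globe from where it was at the start of the episode above 0.006 m or angle between any of big_stored, small_stored's own z axis and vertical above 0.26 rad).
It fails at once if the oil bottle or the tape roll was pushed away (distance of any of oil_bottle, tape_roll from where it was at the start of the episode above 0.03 m).
It also fails if it takes over 58 s, if anything falls off the work surface, if the arm or the gripper's body presses on something with over 40 N, if the wrist force passes 120 N, or if a joint passes its speed limit or range.

## Working session

There is one attempt and no reset: what is moved stays moved. The work goes in short steps, Python scripts to look and compute and a shell command to move; the robot and the scene stay as the last step left them, time stands still between calls to the robot, and variables do not carry over. Pictures are saved under pics/ and viewed, at most 10 in all, crops included, and the job is handed in when it is done.

```bash
mkdir -p pics; ls; cat > h.py <<'E'
import numpy as np, cv2
from scipy.spatial.transform import Rotation as R
from rig import robot, vision, job
def pose(o):
    T=np.eye(4);T[:3,:3]=R.from_quat(o["tool_rot"]).as_matrix();T[:3,3]=o["position"];return T
def cam(n,save=None):
    o=robot.get_obs(); c=vision.camera(n)
    if "hand_eye" in c: c["cam_to_world"]=pose(o)@np.array(c["hand_eye"])
    if save: cv2.imwrite(f"pics/{save}.png",c["frame"][:,:,::-1])
    return c
def undist(c,uv):
    K=np.array(c["K"]);k=c["k1"]
    return cv2.undistortPoints(np.array(uv,float).reshape(-1,1,2),K,np.array([k,0,0,0,0.])).reshape(-1,2)
def ray(c,rc):
    x,y=undist(c,[rc[1],rc[0]])[0]; T=np.array(c["cam_to_world"])
    d=T[:3,:3]@np.array([x,y,1]);return T[:3,3],d/np.linalg.norm(d)
def onplane(c,rc,z):
    p,d=ray(c,rc);return p+d*(z-p[2])/d[2]
def proj(c,P):
    T=np.linalg.inv(np.array(c["cam_to_world"]));P=np.atleast_2d(P)
    rv,_=cv2.Rodrigues(T[:3,:3]);K=np.array(c["K"])
    return cv2.projectPoints(P.astype(float),rv,T[:3,3],K,np.array([c["k1"],0,0,0,0.]))[0].reshape(-1,2)
def meet(rays):
    A=np.zeros((3,3));b=np.zeros(3)
    for p,d in rays:
        M=np.eye(3)-np.outer(d,d);A+=M;b+=M@p
    x=np.linalg.solve(A,b);return x,[float(np.linalg.norm((np.eye(3)-np.outer(d,d))@(x-p))) for p,d in rays]
E
python3 - <<'E'
from h import *
np.set_printoptions(precision=4,suppress=True)
o=robot.get_obs();print(pose(o),o["grip_width"])
L=["big_bulb","small_bulb","big_bulb_globe","small_bulb_globe","test_stand","wide_free","narrow_free","wide_full","narrow_full","big_stored","small_stored","oil_bottle","tape_roll"]
for n in ["scene","side"]:
    c=cam(n,n+"0")
    print(n,np.array(c["cam_to_world"])[:3])
    for l in L:
        print(l,[(np.round(d["point"],1).tolist(),round(d["conf"],2)) for d in vision.look_for(n,l)][:3])
c=cam("wrist");print(np.array(c["hand_eye"]),c["K"])
E
```

```text
pics
[[-0.969   0.2472 -0.0009  0.1542]
 [ 0.2472  0.969  -0.002   0.6049]
 [ 0.0004 -0.0021 -1.      0.2296]
 [ 0.      0.      0.      1.    ]] 0.0869006345442472
scene [[ 0.892  -0.2764  0.3576  0.1424]
 [-0.4518 -0.5679  0.688  -0.5985]
 [ 0.0129 -0.7753 -0.6315  0.8181]]
big_bulb [([290.6, 430.4], 0.78)]
small_bulb [([293.7, 372.2], 0.75)]
big_bulb_globe [([291.1, 427.4], 0.67)]
small_bulb_globe [([297.0, 374.2], 0.9)]
test_stand [([312.7, 396.1], 0.77)]
wide_free [([278.2, 280.2], 0.74)]
narrow_free [([278.2, 278.3], 0.93)]
wide_full [([278.4, 279.3], 0.58)]
narrow_full [([277.4, 277.7], 0.88), ([290.1, 431.3], 0.61)]
big_stored [([291.2, 427.8], 0.58), ([241.2, 268.1], 0.56), ([275.3, 280.4], 0.29)]
small_stored [([249.5, 302.3], 0.83)]
oil_bottle [([204.4, 332.2], 0.94)]
tape_roll [([238.3, 350.3], 0.93)]
side [[ 0.998  -0.0108  0.0621  0.5173]
 [-0.0596 -0.484   0.873  -0.5356]
 [ 0.0206 -0.875  -0.4837  0.486 ]]
big_bulb [([293.5, 378.0], 0.69)]
small_bulb [([272.2, 318.9], 0.81)]
big_bulb_globe [([290.7, 376.1], 0.76), ([252.1, 262.4], 0.52)]
small_bulb_globe [([276.2, 320.4], 0.79), ([311.0, 347.9], 0.49)]
test_stand [([311.0, 346.7], 0.87), ([219.6, 265.8], 0.46)]
wide_free [([255.1, 260.9], 0.97)]
narrow_free [([257.5, 262.5], 0.59)]
wide_full [([255.6, 259.5], 0.58)]
narrow_full [([252.2, 259.1], 0.94), ([276.1, 317.6], 0.71)]
big_stored [([220.9, 262.9], 0.89)]
small_stored [([234.2, 290.5], 0.79)]
oil_bottle [([209.6, 345.7], 0.92)]
tape_roll [([240.5, 350.0], 0.88)]
[[ 0.0006 -0.9626 -0.2711  0.0749]
 [ 1.      0.0007 -0.0004  0.0007]
 [ 0.0006 -0.2711  0.9626 -0.1545]
 [ 0.      0.      0.      1.    ]] [[368.3023   0.     325.4485]
 [  0.     368.3023 238.7542]
 [  0.       0.       1.    ]]
```

```bash
python3 - <<'E'
import cv2
a=cv2.imread("pics/scene0.png")[170:370,220:480];b=cv2.imread("pics/side0.png")[170:370,190:450]
cv2.imwrite("pics/v1.png",cv2.resize(cv2.hconcat([a,b]),(800,308),interpolation=cv2.INTER_CUBIC))
E
python3 - <<'E'
from h import *
np.set_printoptions(precision=4,suppress=True)
R_={}
C={n:cam(n) for n in ["scene","side"]}
pts=dict(bg=([291.1,427.4],[290.7,376.1]),sg=([297,374.2],[276.2,320.4]),bot=([204.4,332.2],[209.6,345.7]),tape=([238.3,350.3],[240.5,350]),tray=([278,279],[255.5,261]),bs=([241.2,268.1],[220.9,262.9]),ss=([249.5,302.3],[234.2,290.5]))
for k,(a,b) in pts.items(): print(k,*meet([ray(C["scene"],a),ray(C["side"],b)]))
E
```

```text
bg [0.6493 0.0067 0.0915] [0.0018839687655259965, 0.0018839687655261045]
sg [0.566  0.0416 0.09  ] [0.003469148199814336, 0.0034691481998144606]
bot [0.646  0.3549 0.0544] [0.0005153416805085167, 0.000515341680508585]
tape [0.6459 0.2708 0.0235] [0.0015274339224064393, 0.0015274339224063775]
tray [0.466  0.227  0.0182] [0.00016420514759329395, 0.00016420514759328745]
bs [0.4694 0.2843 0.0656] [0.0005257988786640967, 0.0005257988786641774]
ss [0.5241 0.2443 0.0556] [0.00023856010358315322, 0.0002385601035832134]
```

View pics/v1.png

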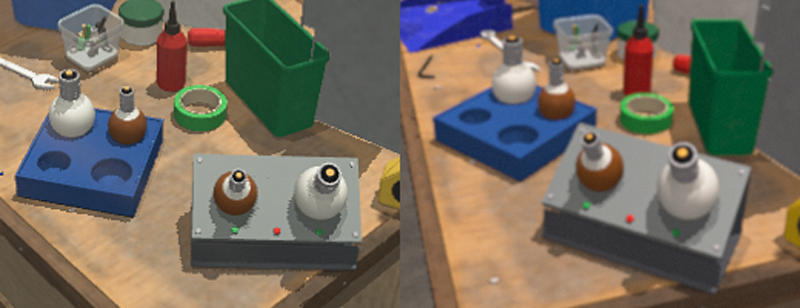

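```bash
cat >> h.py <<'E'
def go(x=None,y=None,z=None,yaw=None):
    "row fractions from the measured pose to world TCP x,y,z and yaw (deg, of tool x)"
    T=pose(robot.get_obs());p=T[:3,3];t=np.array([a if a is not None else b for a,b in zip((x,y,z),p)])
    s=T[:3,:3].T@(t-p)/0.3;y0=np.degrees(np.arctan2(T[1,0],T[0,0]))
    tn=0 if yaw is None else -((yaw-y0+180)%360-180)/360
    print("row",np.round(s,4),round(tn,4),"yaw",round(y0,2),"pos",np.round(p,4))
E
python3 -m handwheel '[[-0.8,-0.55,-0.57,0.2],[-0.8,-0.55,-0.57,0.2],[-0.8,-0.55,-0.57,0.2],[-0.8,-0.55,-0.57,0.2],[-0.8,-0.55,-0.57,0.2],[-0.8,-0.55,-0.57,0.2],[-0.8,-0.55,-0.57,0.2],[-0.8,-0.55,-0.57,0.2],[-0.8,-0.55,-0.57,0.2],[-0.8,-0.55,-0.57,0.2],[-0.8,-0.55,-0.57,0.2]]'
python3 -c "
from h import *
go(0.55,0.20,0.40,67)"
```

```text
time: 2.47
position: [0.3471, 0.3857, 0.4023]
tool_rot: [0.686, 0.728, 0.001, 0.0]
ft_force: [-0.5, 0.7, -0.7]
grip_width: 0.087
grip_force: 0.0
row [-0.6583  0.6381  0.008 ] 0.0734 yaw 93.43 pos [0.3471 0.3857 0.4023]
```

```bash
python3 -m handwheel '[[-0.66,0.64,0,0.073],[-0.66,0.64,0,0.073],[-0.66,0.64,0,0.073],[-0.66,0.64,0,0.073],[-0.66,0.64,0,0.073],[-0.66,0.64,0,0.073],[-0.66,0.64,0,0.073],[-0.66,0.64,0,0.073],[-0.66,0.64,0,0.073]]'
python3 - <<'E'
from h import *
np.set_printoptions(precision=4,suppress=True)
L=["big_bulb_globe","small_bulb_globe","test_stand","wide_free","narrow_free","wide_full","narrow_full","big_stored","small_stored","oil_bottle","tape_roll"]
c=cam("wrist","w1")
for l in L:
    print(l,[(np.round(d["point"],1).tolist(),round(d["conf"],2)) for d in vision.look_for("wrist",l)][:3])
go(0,0,0)
E
```

```text
time: 3.22
position: [0.551, 0.2004, 0.4004]
tool_rot: [0.832, 0.555, -0.001, -0.001]
ft_force: [0.1, 0.2, 0.1]
grip_width: 0.0874
grip_force: 0.0
big_bulb_globe [([292.9, 456.2], 0.86)]
small_bulb_globe [([286.9, 377.4], 0.92)]
test_stand [([265.3, 401.9], 0.7)]
wide_free [([187.4, 266.2], 0.76)]
narrow_free [([188.0, 264.1], 0.89)]
wide_full [([190.6, 266.6], 0.62)]
narrow_full [([287.9, 378.3], 0.44)]
big_stored [([146.2, 242.2], 0.62)]
small_stored [([162.5, 296.7], 0.95)]
oil_bottle [([43.2, 345.8], 0.72), ([187.4, 267.0], 0.46)]
tape_roll [([108.1, 385.5], 0.87), ([159.5, 293.6], 0.58)]
row [-1.3238 -1.4368  1.3387] 0 yaw 67.44 pos [0.5504 0.2014 0.4017]
```

View pics/w1.png

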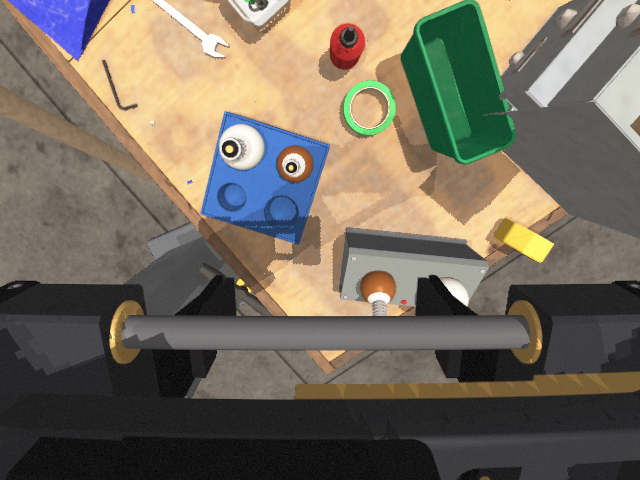

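```bash
python3 -c "
from h import *
go(0.60,0.005,0.30,67)"
```

```text
row [-0.5411  0.4039  0.339 ] 0.0012 yaw 67.44 pos [0.5504 0.2014 0.4017]
```

```bash
python3 -m handwheel '[[-0.54,0.4,0.34,0],[-0.54,0.4,0.34,0],[-0.54,0.4,0.34,0],[-0.54,0.4,0.34,0],[-0.54,0.4,0.34,0],[-0.54,0.4,0.34,0],[-0.54,0.4,0.34,0],[-0.54,0.4,0.34,0]]'
cat >> h.py <<'E'
from scipy.optimize import minimize
DIM=dict(big=(.030,.013,.032,.063,.067,.0085),small=(.025,.009,.027,.055,.059,.006))
a_=np.linspace(0,2*np.pi,24,endpoint=False);ci=np.c_[np.cos(a_),np.sin(a_)]
def bulbpts(kind,c,yaw,lean):
    r,rc,h0,h1,h2,rt=DIM[kind]
    ax=np.array([np.sin(lean)*np.cos(yaw),np.sin(lean)*np.sin(yaw),np.cos(lean)])
    u=np.cross(ax,[0.3,0.5,-0.2]);u/=np.linalg.norm(u);v=np.cross(ax,u)
    ring=lambda R,h:c+h*ax+R*(ci[:,:1]*u+ci[:,1:]*v)
    S=np.vstack([ring(r*np.cos(t),r*np.sin(t)) for t in np.linspace(-1.5,1.5,13)])
    return [S,np.vstack([ring(rc,0.02),ring(rc,h1)]),np.vstack([ring(rt,h1),ring(rt,h2)])]
def sil(cm,parts):
    m=np.zeros((960,1280),np.uint8)
    for P in parts:
        h=cv2.convexHull((proj(cm,P)*2*16).astype(np.int32).reshape(-1,1,2))
        cv2.fillPoly(m,[h],1,shift=4)
    return cv2.resize(m.astype(np.float32),(640,480),interpolation=cv2.INTER_AREA)
def mask(n,label,near=None):
    L=vision.outline_of(n,label)
    if not L: return None
    if near is not None: L=sorted(L,key=lambda d:np.hypot(*(np.array(d["point"])-near)))
    return L[0]["mask"].astype(np.float32)
def fitbulb(kind,views,x0,lean=None,show=True):
    "views: list (cam, mask); x0 = x,y,z,yaw[,lean]"
    def cost(p):
        l=lean if lean is not None else p[4]
        t=0
        for cm,m in views:
            s=sil(cm,bulbpts(kind,p[:3],p[3],l));t+=np.abs(s-m).sum()/m.sum()
        return t/len(views)
    x0=np.array(x0,float);st=np.array([.008,.008,.008,.2,.15])[:len(x0)]
    best=None
    for k in range(2):
        sim=np.vstack([x0]+[x0+np.eye(len(x0))[i]*st[i] for i in range(len(x0))])
        r=minimize(cost,x0,method="Nelder-Mead",options=dict(initial_simplex=sim,maxiter=250,xatol=1e-4,fatol=1e-4));x0=r.x;st=-st*.4
    if show: print(kind,np.round(r.x,4),"cost",round(r.fun,3))
    return r.x
E
python3 - <<'E'
from h import *
C={n:cam(n,n+"2") for n in ["scene","side","wrist"]}
for k,x0 in dict(big=[.649,.007,.0915,-1.97],small=[.566,.042,.09,-1.97]).items():
    V=[]
    for n in C:
        L=vision.outline_of(n,k+"_bulb");print(n,[(np.round(d["point"]),d["conf"],d["mask"].sum()) for d in L])
        pr=proj(C[n],x0[:3])[0][::-1]
        L=[d for d in L if np.hypot(*(np.array(d["point"])-pr))<40]
        if L: V.append((C[n],L[0]["mask"].astype(np.float32)))
    fitbulb(k,V,x0,np.radians(28)); 
    for v in V: fitbulb(k,[v],x0,np.radians(28))
go(0,0,0)
E
```

```text
time: 4.48
position: [0.5991, 0.005, 0.2991]
tool_rot: [0.832, 0.554, -0.0, -0.001]
ft_force: [0.0, 0.4, 0.2]
grip_width: 0.0871
grip_force: 0.0
scene [(array([292., 429.]), 0.71, np.int64(1031)), (array([277., 277.]), 0.47, np.int64(4126))]
side [(array([293., 378.]), 0.7, np.int64(1428)), (array([221., 264.]), 0.45, np.int64(853))]
wrist [(array([201., 374.]), 0.67, np.int64(3485))]
big [ 0.6493  0.0034  0.0885 -2.0903] cost 0.062
big [ 0.6542  0.0076  0.0814 -2.0619] cost 0.032
big [ 0.651   0.0111  0.0849 -2.0455] cost 0.029
big [ 0.6488  0.0041  0.0856 -2.0668] cost 0.026
scene [(array([294., 372.]), 0.75, np.int64(651)), (array([291., 430.]), 0.51, np.int64(1048))]
side [(array([274., 319.]), 0.9, np.int64(895))]
wrist [(array([184., 278.]), 0.82, np.int64(2199))]
small [ 0.5678  0.0525  0.082  -2.0698] cost 0.075
small [ 0.5643  0.0456  0.0876 -1.9716] cost 0.075
small [ 0.5677  0.0499  0.0847 -2.0672] cost 0.037
small [ 0.5655  0.0523  0.0717 -2.084 ] cost 0.034
row [-0.7845 -1.8377  0.9985] 0 yaw 67.48 pos [0.5991 0.0063 0.3001]
```

View pics/wrist2.png

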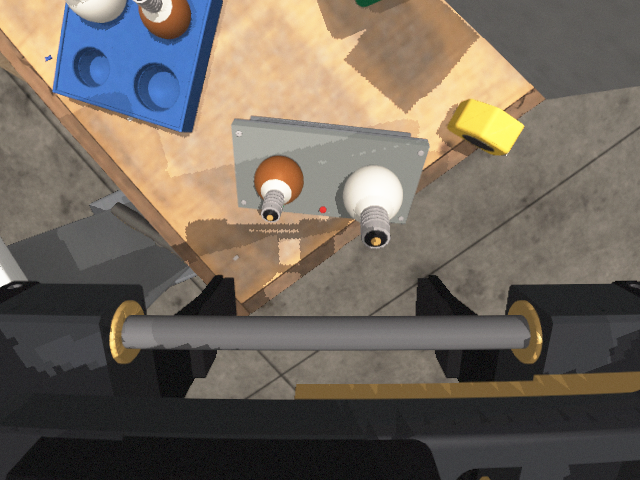

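```bash
python3 -c "
from h import *
go(0.637,-0.0177,0.175,60)"
```

```text
row [-0.0257  0.1469  0.417 ] 0.0208 yaw 67.48 pos [0.5991 0.0063 0.3001]
```

```bash
python3 -m handwheel '[[-0.026,0.147,0.1,0.021],[-0.026,0.147,0.2,0.021],[-0.026,0.147,0.3,0.021],[-0.026,0.147,0.4,0.021],[-0.026,0.147,0.417,0.021],[-0.026,0.147,0.417,0.021],[-0.026,0.147,0.417,0.021]]' 80 10
python3 - <<'E'
from h import *
C={n:cam(n,n+"3") for n in ["wrist"]}
n="wrist"
for k,x0 in dict(big=[.6493,.0034,.0885,-2.09],small=[.5678,.0525,.082,-2.09]).items():
    L=vision.outline_of(n,k+"_bulb");print(n,[(np.round(d["point"]),d["conf"],d["mask"].sum()) for d in L])
    s=sil(C[n],bulbpts(k,np.array(x0[:3]),x0[3],np.radians(28)))
    im=C[n]["frame"][:,:,::-1].copy() if k=="big" else im
    cs,_=cv2.findContours((s>.5).astype(np.uint8),0,1);cv2.drawContours(im,cs,-1,(0,255,0),1)
cv2.imwrite("pics/w3.png",im)
go(.637,-.0177,.1234,60)
E
```

```text
time: 5.52
position: [0.6377, -0.0186, 0.1755]
tool_rot: [0.867, 0.499, 0.001, 0.001]
ft_force: [1.0, -0.2, 0.7]
grip_width: 0.0694
grip_force: 0.0
wrist [(array([225., 326.]), 0.6, np.int64(8214)), (array([78., 47.]), 0.19, np.int64(12295))]
wrist [(array([214., 178.]), 0.86, np.int64(5326))]
row [ 0.0005 -0.0069  0.1789] -0.0004 yaw 59.86 pos [ 0.6385 -0.0188  0.1771]
```

View pics/w3.png

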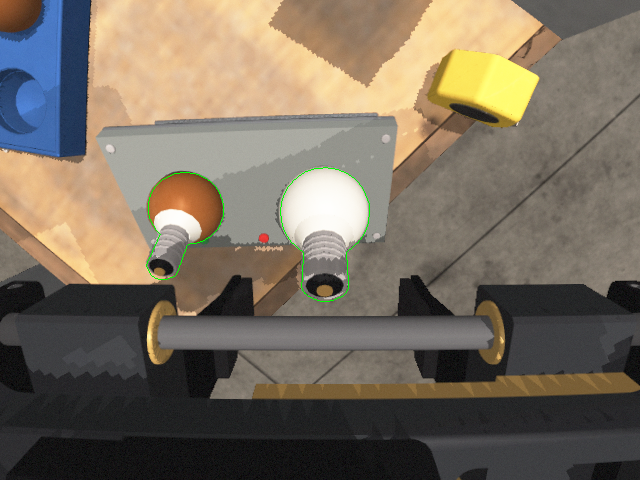

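```bash
python3 -m handwheel '[[0,-0.004,0.04,0],[0,-0.004,0.09,0],[0,-0.004,0.14,0],[0,-0.004,0.17,0],[0,-0.004,0.179,0],[0,-0.004,0.179,0]]' && python3 -m handwheel '[[0,0,0,0],[0,0,0,0],[0,0,0,0],[0,0,0,0],[0,0,0,0],[0,0,0,0],[0,0,0,0],[0,0,0,0],[0,0,0,0],[0,0,0,0]]' 0 10
python3 -c "
from h import *
go(0,0,0,60);o=robot.get_obs();print(o['ft_force'],o['grip_width'],o['grip_force'])"
```

```text
time: 6.17
position: [0.6359, -0.018, 0.121]
tool_rot: [0.867, 0.499, 0.0, 0.0]
ft_force: [0.4, 0.6, 0.2]
grip_width: 0.0695
grip_force: 0.0
time: 7.0
position: [0.636, -0.0181, 0.1208]
tool_rot: [0.867, 0.499, 0.0, 0.0]
ft_force: [0.9, -0.1, 0.6]
grip_width: 0.0259
grip_force: 8.6
row [-1.0126 -1.8635  0.4019] -0.0004 yaw 59.85 pos [ 0.636  -0.0181  0.1208]
[ 0.85672246 -0.12473939  0.56477257] 0.02587381122892517 8.569424675006303
```

```bash
python3 -m handwheel '[[-0.004,0,-0.0075,0],[-0.012,0,-0.0225,0],[-0.024,0,-0.045,0],[-0.04,0,-0.075,0],[-0.056,0,-0.105,0],[-0.08,0,-0.15,0],[-0.104,0,-0.195,0],[-0.13,0,-0.245,0],[-0.13,0,-0.29,0],[-0.13,0,-0.31,0],[-0.13,0,-0.31,0]]' - 10
python3 - <<'E'
from h import *
C={n:cam(n,n+"4") for n in ["scene","side","wrist"]}
go(0,0,0)
p=pose(robot.get_obs())[:3,3]
x0=[p[0]+.0123,p[1]+.0211,p[2]-.035,-2.09,.4]
V=[]
for n in C:
    L=vision.outline_of(n,"big_bulb");print(n,[(np.round(d["point"]),d["conf"],d["mask"].sum()) for d in L],proj(C[n],x0[:3]))
    pr=proj(C[n],x0[:3])[0][::-1]
    L=[d for d in L if np.hypot(*(np.array(d["point"])-pr))<40]
    if L and n!="wrist": V.append((C[n],L[0]["mask"].astype(np.float32)))
fitbulb("big",V,x0)
a=C["scene"]["frame"][150:390,300:540,::-1];b=C["side"]["frame"][150:390,260:500,::-1]
cv2.imwrite("pics/v4.png",cv2.resize(cv2.hconcat([a,b]),(800,400)))
E
```

```text
time: 7.92
position: [0.6174, -0.0527, 0.2167]
tool_rot: [0.867, 0.499, 0.002, 0.002]
ft_force: [0.5, -0.3, -1.1]
grip_width: 0.026
grip_force: 8.8
row [-0.8816 -1.8606  0.7134] 0 yaw 59.85 pos [ 0.6157 -0.0517  0.2134]
scene [(array([268., 441.]), 0.6, np.int64(962))] [[435.37489528 270.68021137]]
side [(array([251., 373.]), 0.71, np.int64(1649))] [[371.53803075 252.65805057]]
wrist [(array([240., 328.]), 0.81, np.int64(12234))] [[325.91060723 232.79311516]]
big [ 0.6305 -0.0305  0.1831 -2.115   0.4806] cost 0.261
```

View pics/v4.png

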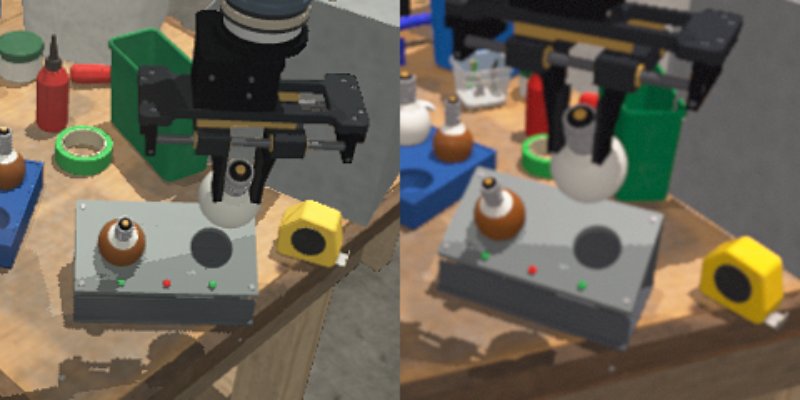

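```bash
python3 -c "
from h import *
go(0.43,0.125,0.28,60)"
```

```text
row [ 0.198  -0.8309 -0.2226] -0.0004 yaw 59.87 pos [ 0.6156 -0.0515  0.2127]
```

```bash
python3 -m handwheel '[[0,-0.02,-0.04,0],[0.01,-0.07,-0.1,0],[0.03,-0.15,-0.16,0],[0.06,-0.25,-0.22,0],[0.09,-0.36,-0.22,0],[0.12,-0.47,-0.22,0],[0.15,-0.58,-0.22,0],[0.17,-0.69,-0.22,0],[0.19,-0.77,-0.22,0],[0.2,-0.81,-0.22,0],[0.2,-0.83,-0.22,0],[0.2,-0.83,-0.22,0],[0.2,-0.83,-0.22,0]]'
python3 - <<'E'
from h import *
print(pose(robot.get_obs())[:3])
c=cam("wrist","w5")
np.save("w5T.npy",c["cam_to_world"])
f=c["frame"][:,:,::-1]
cv2.imwrite("pics/w5c.png",cv2.resize(f[0:270,200:560],(800,600)))
E
```

```text
time: 9.3
position: [0.4323, 0.1247, 0.2802]
tool_rot: [0.867, 0.499, 0.001, 0.001]
ft_force: [1.2, -0.3, -1.1]
grip_width: 0.026
grip_force: 8.9
[[ 5.02295369e-01  8.64693847e-01  1.97812941e-03  4.32304073e-01]
 [ 8.64695940e-01 -5.02295388e-01 -5.23666866e-04  1.24712250e-01]
 [ 5.40793762e-04  1.97351591e-03 -9.99997906e-01  2.80162449e-01]]
```

View pics/w5c.png

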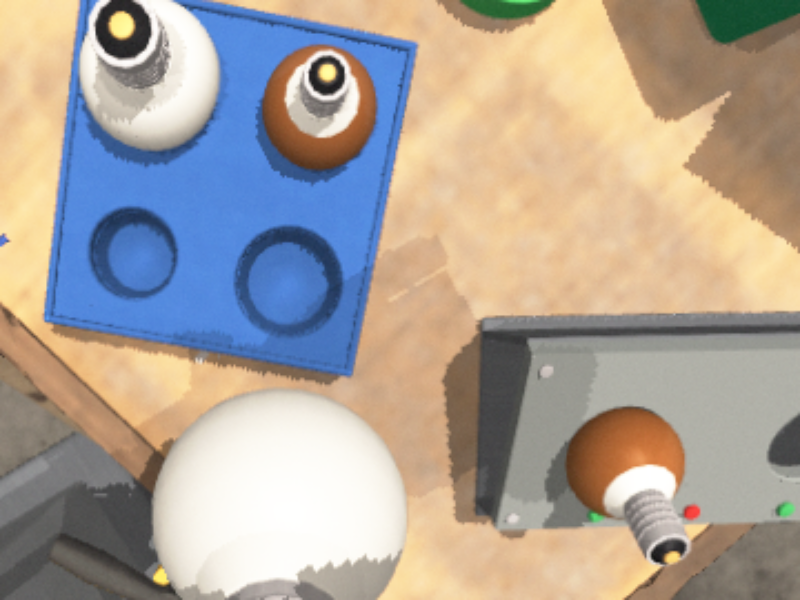

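```bash
python3 - <<'E'
from h import *
c=cam("wrist");c["cam_to_world"]=np.load("w5T.npy")
w=onplane(c,[126.5,330.1],.034);n=onplane(c,[113.6,260.1],.034)
print("wide",w,"narrow",n,np.linalg.norm(w-n))
cs=[onplane(c,[r,q],.036) for q,r in [(387.2,19.4),(358.4,169.2),(220.7,144.5)]]
print(cs,np.linalg.norm(cs[0]-cs[1]),np.linalg.norm(cs[1]-cs[2]))
# fit centre,yaw: wide at (-37,-37)R ; corners
from scipy.optimize import least_squares
M=np.array([[37,-37],[-37,-37],[75,75],[75,-75],[-75,-75]])/1000;P=np.array([w,n]+cs)[:,:2]
def f(p):
    Rm=np.array([[np.cos(p[2]),-np.sin(p[2])],[np.sin(p[2]),np.cos(p[2])]]);return ((M@Rm.T+p[:2])-P).ravel()
r=least_squares(f,[.466,.227,-.6]);print(r.x,np.round(r.fun*1000,1))
p=r.x;Rm=np.array([[np.cos(p[2]),-np.sin(p[2])],[np.sin(p[2]),np.cos(p[2])]])
for nm,q in dict(wide_free=[37,-37],narrow_free=[-37,-37],wide_full=[-37,37],narrow_full=[37,37]).items(): print(nm,Rm@np.array(q)/1000+p[:2])
E
```

```text
wide [0.47806179 0.19469834 0.034     ] narrow [0.4217229  0.24258868 0.034     ] 0.07394292431569652
[array([0.57752957, 0.25513893, 0.036     ]), array([0.4822506 , 0.14131742, 0.036     ]), array([0.36911618, 0.2372087 , 0.036     ])] 0.14843657720247933 0.14830554192168013
[ 0.47348666  0.24663992 -0.70078255] [-0.2 -0.2 -0.4 -0.4  1.6  0.5  0.2 -0.4 -1.3  0.5]
wide_free [0.47790897 0.19450123]
narrow_free [0.42134797 0.24221761]
wide_full [0.46906435 0.29877861]
narrow_full [0.52562535 0.25106223]
```

```bash
python3 -c "
from h import *
go(0.4643,0.173,0.11,60)"
```

```text
row [0.1931 0.009  0.5664] -0.0006 yaw 59.78 pos [0.4326 0.1243 0.2799]
```

```bash
python3 -m handwheel '[[0.02,0.001,0.03,0],[0.06,0.003,0.1,0],[0.12,0.006,0.19,0],[0.17,0.008,0.29,0],[0.193,0.009,0.38,0],[0.193,0.009,0.46,0],[0.193,0.009,0.52,0],[0.193,0.009,0.55,0],[0.193,0.009,0.566,0],[0.193,0.009,0.566,0],[0.193,0.009,0.566,0]]'
python3 - <<'E'
from h import *
go(.4643,.173,.083,60)
p=pose(robot.get_obs())[:3,3]
C={n:cam(n,n+"6") for n in ["scene","side","wrist"]}
x0=[p[0]+.0137,p[1]+.0215,p[2]-.0324,-2.09,.48]
V=[]
for n in C:
    L=vision.outline_of(n,"big_bulb");pr=proj(C[n],x0[:3])[0][::-1];print(n,[(np.round(d["point"]),d["conf"],d["mask"].sum()) for d in L],pr)
    im=C[n]["frame"][:,:,::-1].copy();s=sil(C[n],bulbpts("big",np.array(x0[:3]),x0[3],x0[4]))
    cs,_=cv2.findContours((s>.5).astype(np.uint8),0,1);cv2.drawContours(im,cs,-1,(0,255,0),1)
    r,q=[int(v) for v in pr]; r=min(max(r,80),399)
    V.append(cv2.resize(im[r-80:r+80,q-80:q+80],(266,266)))
cv2.imwrite("pics/v6.png",cv2.hconcat(V))
E
```

```text
time: 10.32
position: [0.4633, 0.1738, 0.1102]
tool_rot: [0.867, 0.499, 0.001, 0.0]
ft_force: [-0.2, -1.2, -1.3]
grip_width: 0.0256
grip_force: 8.9
row [-0.0006  0.0041  0.0908] -0.0005 yaw 59.82 pos [0.4633 0.1738 0.1102]
scene [(array([263., 292.]), 0.6, np.int64(752))] [262.47570058 290.19874051]
side [(array([238., 265.]), 0.9, np.int64(849)), (array([243., 350.]), 0.43, np.int64(774))] [236.86848075 265.00405097]
wrist [(array([240., 326.]), 0.78, np.int64(12171))] [232.68066168 328.24821667]
```

View pics/v6.png

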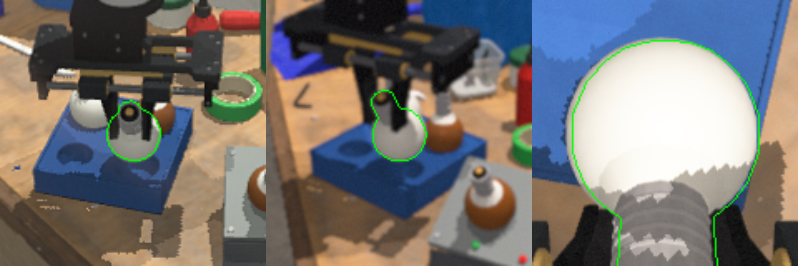

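```bash
python3 -m handwheel '[[0,0.006,0.01,0],[0,0.006,0.03,0],[0,0.006,0.05,0],[0,0.006,0.065,0],[0,0.006,0.075,0],[0,0.006,0.08,0],[0,0.006,0.08,0],[0,0.006,0.08,0]]'; python3 -m handwheel '[[0,0,0.003,0],[0,0,0.003,0]]'; python3 -m handwheel '[[0,0,0.003,0],[0,0,0.003,0]]'
```

```text
time: 11.28
position: [0.464, 0.173, 0.0858]
tool_rot: [0.867, 0.499, -0.0, -0.0]
ft_force: [0.1, 0.5, -1.1]
grip_width: 0.0257
grip_force: 8.9
time: 11.45
position: [0.4641, 0.173, 0.0851]
tool_rot: [0.867, 0.499, 0.0, 0.0]
ft_force: [0.3, 0.1, -0.6]
grip_width: 0.0258
grip_force: 8.9
time: 11.62
position: [0.4641, 0.173, 0.0842]
tool_rot: [0.867, 0.499, 0.0, 0.0]
ft_force: [0.4, 0.1, -1.9]
grip_width: 0.0257
grip_force: 8.8
```

```bash
python3 -m handwheel '[[0,0,0.003,0],[0,0,0.003,0]]'|sed -n '2p;4p'; python3 -m handwheel '[[0,0,0.003,0],[0,0,0.003,0]]'|sed -n '2p;4p';
```

```text
position: [0.4644, 0.1728, 0.0835]
ft_force: [-0.3, 0.1, 0.7]
position: [0.4646, 0.1726, 0.0828]
ft_force: [0.1, -2.8, 4.0]
```

```bash
python3 -m handwheel '[[0,0,0,0],[0,0,0,0],[0,0,0,0],[0,0,0,0],[0,0,-0.01,0],[0,0,-0.04,0],[0,0,-0.1,0],[0,0,-0.17,0],[0,0,-0.22,0],[0,0,-0.22,0]]' 60 10
python3 - <<'E'
from h import *
C={n:cam(n,n+"7") for n in ["scene","side","wrist"]}
x0=[.478,.1946,.0506,-2.09,.48]
V=[]
for n in C:
    L=vision.outline_of(n,"big_bulb");pr=proj(C[n],x0[:3])[0][::-1];print(n,[(np.round(d["point"]),d["conf"],d["mask"].sum()) for d in L],pr)
    L=[d for d in L if np.hypot(*(np.array(d["point"])-pr))<30]
    if L: V.append((C[n],L[0]["mask"].astype(np.float32)))
fitbulb("big",V,x0)
go(.467,.1755,.145,150)
E
```

```text
time: 12.78
position: [0.4661, 0.1735, 0.1516]
tool_rot: [0.867, 0.499, 0.003, 0.001]
ft_force: [0.9, -0.1, 0.3]
grip_width: 0.0523
grip_force: 0.0
scene [(array([274., 293.]), 0.83, np.int64(827)), (array([280., 272.]), 0.71, np.int64(3631)), (array([220., 329.]), 0.16, np.int64(182))] [273.63752265 291.22566123]
side [(array([248., 266.]), 0.71, np.int64(947))] [249.79484716 266.01446618]
wrist [(array([217., 330.]), 0.78, np.int64(7583)), (array([149., 277.]), 0.63, np.int64(26743))] [208.35566154 327.78179577]
big [ 0.4784  0.1947  0.0497 -2.0113  0.5252] cost 0.062
row [0.014  0.0065 0.0082] -0.2504 yaw 59.84 pos [0.4632 0.1729 0.1475]
```

```bash
python3 -m handwheel '[[0.01,0.005,0,-0.255],[0.01,0.005,0,-0.255],[0.01,0.005,0,-0.255],[0.01,0.005,0,-0.255],[0.01,0.005,0,-0.255],[0.01,0.005,0,-0.255],[0.01,0.005,0,-0.255],[0.01,0.005,0,-0.255],[0.01,0.005,0,-0.255],[0.01,0.005,0,-0.255],[0.01,0.005,0,-0.255],[0.01,0.005,0,-0.255],[0.01,0.005,0,-0.255],[0.01,0.005,0,-0.255]]' 80
python3 -c "
from h import *
go(.468,.1745,.098,152)"
```

```text
time: 14.25
position: [0.4662, 0.1747, 0.1474]
tool_rot: [0.244, 0.97, -0.0, -0.001]
ft_force: [-0.6, 0.5, 0.0]
grip_width: 0.0698
grip_force: 0.0
row [-0.0058  0.0024  0.1648] -0.0007 yaw 151.74 pos [0.4662 0.1747 0.1474]
```

```bash
python3 -m handwheel '[[-0.006,0.002,0.03,0],[-0.006,0.002,0.08,0],[-0.006,0.002,0.13,0],[-0.006,0.002,0.16,0],[-0.006,0.002,0.165,0],[-0.006,0.002,0.165,0]]' | sed -n '2p;4,6p' ; python3 -m handwheel '[[0,0,0,0],[0,0,0,0],[0,0,0,0],[0,0.006,0,0],[0,0.014,0,0],[0,0.022,0,0],[0,0.03,0,0],[0,0.038,0,0],[0,0.046,0,0],[0,0.054,0,0],[0,0.062,0,0],[0,0.07,0,0],[0,0.076,0,0],[0,0.076,0,0]]' 60 5
python3 -c "
from h import *
go(.4784,.1947,.098,152)"
```

```text
position: [0.4681, 0.1744, 0.0978]
ft_force: [0.3, -0.8, -0.3]
grip_width: 0.0694
grip_force: 0.0
time: 15.92
position: [0.4799, 0.195, 0.0988]
tool_rot: [0.245, 0.97, 0.0, 0.0]
ft_force: [-0.1, -0.3, -1.2]
grip_width: 0.052
grip_force: 0.1
row [ 0.0041 -0.0033  0.0028] -0.0009 yaw 151.66 pos [0.4799 0.195  0.0988]
```

```bash
python3 -m handwheel '[[0.003,-0.002,0,0],[0.003,-0.002,0,0],[0.003,-0.002,0,0],[0.003,-0.002,0,0],[0.003,-0.002,0,0],[0.003,-0.002,0,0],[0.003,-0.002,0,0],[0.003,-0.002,0,0]]' 0 5
python3 - <<'E'
from h import *
C={n:cam(n,n+"8") for n in ["scene","side","wrist"]}
x0=[.478,.1946,.0506,-2.0,.05]
V=[]
for n in C:
    L=vision.outline_of(n,"big_bulb");pr=proj(C[n],x0[:3])[0][::-1];print(n,[(np.round(d["point"]),d["conf"],d["mask"].sum()) for d in L],pr)
    im=C[n]["frame"][:,:,::-1];r,q=[int(v) for v in pr]; r=min(max(r,80),399)
    V.append(cv2.resize(im[r-80:r+80,q-80:q+80],(266,266)))
cv2.imwrite("pics/v8.png",cv2.hconcat(V))
E
```

```text
time: 16.58
position: [0.4784, 0.1944, 0.0987]
tool_rot: [0.245, 0.97, -0.0, -0.0]
ft_force: [0.0, 0.0, -1.0]
grip_width: 0.0259
grip_force: 5.0
scene [(array([272., 292.]), 0.83, np.int64(712))] [273.63752265 291.22566123]
side [(array([248., 270.]), 0.61, np.int64(969))] [249.79484716 266.01446618]
wrist [(array([265., 324.]), 0.86, np.int64(7327))] [267.57593071 324.57557754]
```

View pics/v8.png

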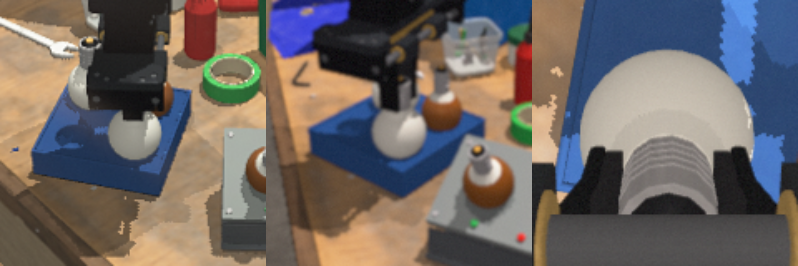

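```bash
python3 -m handwheel '[[0,0,0,0],[0,0,0,0],[0,0,0,0],[0,0,0,0],[0,0,-0.01,0],[0,0,-0.05,0],[0,0,-0.12,0],[0,0,-0.2,0],[0,0,-0.3,0],[0,0,-0.4,0],[0,0,-0.45,0],[0,0,-0.45,0]]' 60 10 | sed -n '1,2p'
python3 - <<'E'
from h import *
C={n:cam(n,n+"9") for n in ["scene","side","wrist"]}
x0=[.478,.1946,.0506,-2.0,.05]
V=[]
for n in C:
    L=vision.outline_of(n,"big_bulb");pr=proj(C[n],x0[:3])[0][::-1];print(n,[(np.round(d["point"]),d["conf"],d["mask"].sum()) for d in L],pr)
    L=[d for d in L if np.hypot(*(np.array(d["point"])-pr))<30]
    if L: V.append((C[n],L[0]["mask"].astype(np.float32)))
fitbulb("big",V,x0); fitbulb("big",V,[.478,.1946,.0506,1.0,.1])
# small bulb grasp pose: d along axis
G=np.array([.5678,.0525,.082]);a=np.radians(28);yw=np.radians(-120.3)
ax=np.array([np.sin(a)*np.cos(yw),np.sin(a)*np.sin(yw),np.cos(a)])
g=G+.045*ax;print(g)
go(g[0],g[1],.22,60)
E
```

```text
time: 17.88
position: [0.4809, 0.195, 0.2379]
scene [(array([268., 295.]), 0.55, np.int64(1018)), (array([280., 271.]), 0.36, np.int64(3405))] [273.63752265 291.22566123]
side [(array([248., 269.]), 0.66, np.int64(1036))] [249.79484716 266.01446618]
wrist [(array([216., 324.]), 0.7, np.int64(3209))] [217.41632691 324.89577727]
big [ 0.4792  0.1946  0.0482 -1.7514  0.0081] cost 0.078
big [0.479  0.1943 0.048  1.1687 0.0359] cost 0.076
[0.55714124 0.03425972 0.12173264]
row [-0.4872 -0.3428  0.0405] 0.2546 yaw 151.64 pos [0.4774 0.1942 0.2323]
```

```bash
python3 -m handwheel '[[-0.05,-0.03,0,0.255],[-0.12,-0.1,0,0.255],[-0.2,-0.16,0,0.255],[-0.3,-0.22,0.03,0.255],[-0.4,-0.3,0.05,0.255],[-0.48,-0.34,0.08,0.255],[-0.49,-0.343,0.12,0.255],[-0.49,-0.343,0.15,0.255],[-0.49,-0.343,0.18,0.255],[-0.49,-0.343,0.19,0.255],[-0.49,-0.343,0.19,0.255],[-0.49,-0.343,0.19,0.255],[-0.49,-0.343,0.19,0.255],[-0.49,-0.343,0.19,0.255]]' 70 10
python3 - <<'E'
from h import *
print(pose(robot.get_obs())[:3,3])
c=cam("wrist","w10")
L=vision.outline_of("wrist","small_bulb");print([(np.round(d["point"]),d["conf"],d["mask"].sum()) for d in L])
x0=np.array([.5678,.0525,.082,-2.09]);V=[(c,L[0]["mask"].astype(np.float32))]
f=lambda p:np.abs(sil(c,bulbpts("small",np.array([p[0],p[1],.082]),p[2],np.radians(28)))-V[0][1]).sum()
r=minimize(f,[.5678,.0525,-2.09],method="Nelder-Mead",options=dict(initial_simplex=[[.5678,.0525,-2.09],[.573,.0525,-2.09],[.5678,.0575,-2.09],[.5678,.0525,-2.0]]));print(r.x,r.fun,V[0][1].sum())
fitbulb("small",V,x0,np.radians(28))
im=c["frame"][:,:,::-1].copy();s=sil(c,bulbpts("small",x0[:3],x0[3],np.radians(28)))
cs,_=cv2.findContours((s>.5).astype(np.uint8),0,1);cv2.drawContours(im,cs,-1,(0,255,0),1)
cv2.imwrite("pics/w10c.png",im[100:400,120:520])
go(.5562,.0326,.1143,60)
E
```

```text
time: 19.35
position: [0.5582, 0.0341, 0.1754]
tool_rot: [0.867, 0.498, -0.001, -0.001]
ft_force: [0.1, 0.6, -0.5]
grip_width: 0.0606
grip_force: 0.0
[0.55823484 0.03411873 0.17540707]
[(array([219., 325.]), 0.82, np.int64(5082)), (array([178., 403.]), 0.66, np.int64(30687))]
[ 0.56725314  0.05370848 -2.05549816] 217.5 5082.0
small [ 0.5668  0.0531  0.0775 -2.0509] cost 0.03
row [-0.0079 -0.0035  0.2051] 0.0 yaw 60.0 pos [0.5584 0.0341 0.1758]
```

View pics/w10c.png

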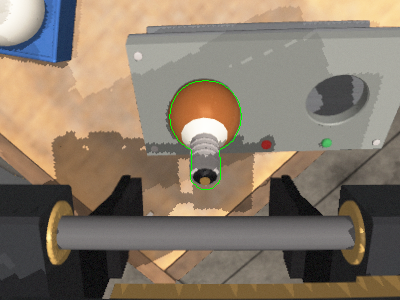

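```bash
python3 -m handwheel '[[-0.007,-0.003,0.04,0],[-0.007,-0.003,0.1,0],[-0.007,-0.003,0.16,0],[-0.007,-0.003,0.2,0],[-0.007,-0.003,0.207,0],[-0.007,-0.003,0.207,0]]' | sed -n '2p;4p' && python3 -m handwheel '[[0,0,0,0],[0,0,0,0],[0,0,0,0],[0,0,0,0],[0,0,0,0],[0,0,0,0],[0,0,0,0],[0,0,0,0],[0,0,0,0]]' 0 10
python3 -c "
from h import *
go(0,0,0,60)"
```

```text
position: [0.5563, 0.0328, 0.1137]
ft_force: [1.2, 0.9, 0.2]
time: 20.7
position: [0.5567, 0.0329, 0.1147]
tool_rot: [0.867, 0.499, -0.0, -0.0]
ft_force: [-0.6, 0.1, 1.0]
grip_width: 0.0176
grip_force: 9.9
row [-1.0267 -1.5495  0.3839] -0.0004 yaw 59.85 pos [0.5567 0.0329 0.1147]
```

```bash
python3 -m handwheel '[[-0.004,0,-0.0075,0],[-0.012,0,-0.0225,0],[-0.024,0,-0.045,0],[-0.04,0,-0.075,0],[-0.056,0,-0.105,0],[-0.08,0,-0.15,0],[-0.104,0,-0.195,0],[-0.13,0,-0.245,0],[-0.13,0,-0.32,0],[-0.13,0,-0.4,0],[-0.13,0,-0.44,0],[-0.13,0,-0.45,0],[-0.13,0,-0.45,0]]' - 10
python3 - <<'E'
from h import *
go(.4106,.2216,.22,60)
T=pose(robot.get_obs());p=T[:3,3]
c=cam("wrist","w11")
L=vision.outline_of("wrist","small_bulb");print([(np.round(d["point"]),d["conf"],d["mask"].sum()) for d in L])
# fit sphere centre from globe: fixed offset height -0.034 and lean 28; rows above 260 only
m=L[0]["mask"].astype(np.float32).copy();m[265:]=0
def f(q):
    G=p+T[:3,:3]@np.array([q[0],q[1],.034]);s=sil(c,bulbpts("small",G,np.radians(-120.1),np.radians(28)));s[265:]=0
    return np.abs(s-m)[:, :].sum()
r=minimize(f,[.0232,0],method="Nelder-Mead",options=dict(initial_simplex=[[.0232,-.001],[.027,-.001],[.0232,.003]]));print("globe in tool",r.x,r.fun,m.sum())
print("world offset",(T[:3,:3]@np.array([r.x[0],r.x[1],.034])))
E
```

```text
time: 21.78
position: [0.5379, -0.0015, 0.2515]
tool_rot: [0.867, 0.499, 0.001, 0.001]
ft_force: [0.0, 0.1, 0.6]
grip_width: 0.0175
grip_force: 9.9
row [ 0.4294 -0.7411  0.1029] -0.0005 yaw 59.83 pos [ 0.5379 -0.0015  0.2515]
[(array([243., 328.]), 0.82, np.int64(8352)), (array([ 35., 113.]), 0.25, np.int64(12430))]
globe in tool [ 0.02289641 -0.00091272] 67.0 6023.0
world offset [ 0.01083242  0.02022507 -0.03398064]
```

```bash
python3 -m handwheel '[[0.01,-0.02,0,0],[0.03,-0.07,0,0],[0.07,-0.14,0,0],[0.12,-0.23,0,0],[0.18,-0.33,0,0],[0.24,-0.43,0,0],[0.3,-0.53,0,0],[0.36,-0.62,0,0],[0.4,-0.69,0.04,0],[0.42,-0.73,0.1,0],[0.43,-0.741,0.18,0],[0.43,-0.741,0.27,0],[0.43,-0.741,0.36,0],[0.43,-0.741,0.42,0],[0.43,-0.741,0.46,0],[0.43,-0.741,0.47,0],[0.43,-0.741,0.47,0],[0.43,-0.741,0.47,0]]'
python3 - <<'E'
from h import *
go(.4105,.2220,.0823,60)
c=cam("wrist","w12")
f=c["frame"][:,:,::-1].copy()
for nm,P in dict(w=(.4779,.1946),n=(.4213,.2422)).items():
    R_=.025 if nm=="w" else .0205
    q=proj(c,np.c_[P[0]+R_*ci[:,0],P[1]+R_*ci[:,1],np.full(24,.034)]).astype(np.int32);cv2.polylines(f,[q.reshape(-1,1,2)],True,(0,255,255),1)
cv2.imwrite("pics/w12c.png",cv2.resize(f[60:330,180:540],(800,600)))
E
```

```text
time: 23.38
position: [0.4095, 0.2225, 0.1089]
tool_rot: [0.867, 0.499, -0.0, -0.0]
ft_force: [-0.1, 0.6, -0.5]
grip_width: 0.0179
grip_force: 9.9
row [0.0002 0.0037 0.0887] -0.0003 yaw 59.87 pos [0.4095 0.2225 0.1089]
```

View pics/w12c.png

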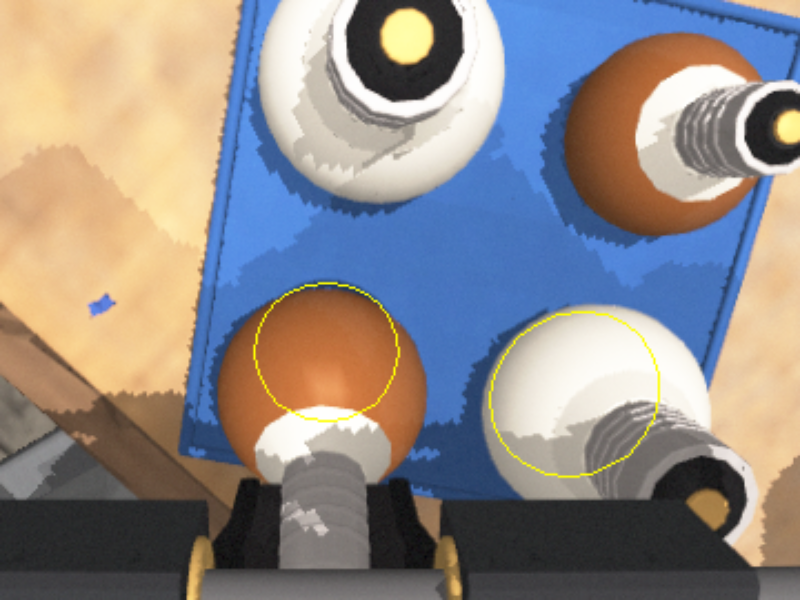

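```bash
python3 -m handwheel '[[0,0.003,0.01,0],[0,0.003,0.03,0],[0,0.003,0.05,0],[0,0.003,0.065,0],[0,0.003,0.075,0],[0,0.003,0.078,0],[0,0.003,0.078,0],[0,0.003,0.078,0]]'| sed -n '2p;4p'; python3 -m handwheel '[[0,0,0.003,0],[0,0,0.003,0]]'| sed -n '2p;4p'; python3 -m handwheel '[[0,0,0.003,0],[0,0,0.003,0]]'| sed -n '2p;4p'; python3 -m handwheel '[[0,0,0.003,0],[0,0,0.003,0]]'| sed -n '2p;4p'
```

```text
position: [0.4109, 0.2217, 0.0852]
ft_force: [0.3, 0.2, -1.1]
position: [0.411, 0.2218, 0.0845]
ft_force: [-0.9, 0.6, -1.1]
position: [0.4109, 0.2218, 0.0836]
ft_force: [-0.5, 0.4, -0.3]
position: [0.4109, 0.2218, 0.0826]
ft_force: [0.1, -0.4, -0.4]
```

```bash
for i in 1; do python3 -m handwheel '[[0,0,0.003,0],[0,0,0.003,0]]'| sed -n '2p;4p'; done; python3 -m handwheel '[[0,0,0.003,0],[0,0,0.003,0]]'| sed -n '2p;4p'
```

```text
position: [0.4108, 0.2219, 0.0818]
ft_force: [-0.7, 1.9, 1.9]
position: [0.4104, 0.2219, 0.0812]
ft_force: [-1.8, 1.9, 5.5]
```

```bash
python3 -m handwheel '[[0,0,0,0],[0,0,0,0],[0,0,0,0],[0,0,0,0],[0,0,-0.01,0],[0,0,-0.04,0],[0,0,-0.1,0],[0,0,-0.17,0],[0,0,-0.22,0],[0,0,-0.22,0]]' 45 10
python3 - <<'E'
from h import *
C={n:cam(n,n+"13") for n in ["scene","side","wrist"]}
x0=[.4213,.2422,.0483,-2.09,.48]
V=[]
for n in C:
    L=vision.outline_of(n,"small_bulb");pr=proj(C[n],x0[:3])[0][::-1];print(n,[(np.round(d["point"]),d["conf"],d["mask"].sum()) for d in L],pr)
    L=[d for d in L if np.hypot(*(np.array(d["point"])-pr))<30]
    if L: V.append((C[n],L[0]["mask"].astype(np.float32)))
fitbulb("small",V,x0)
go(.4115,.223,.145,152)
E
```

```text
time: 25.77
position: [0.4129, 0.2224, 0.15]
tool_rot: [0.867, 0.499, 0.003, 0.001]
ft_force: [0.1, 0.1, -0.1]
grip_width: 0.0391
grip_force: 0.0
scene [(array([268., 254.]), 0.82, np.int64(575))] [268.17776725 253.46988386]
side [(array([234., 235.]), 0.97, np.int64(529)), (array([215., 261.]), 0.46, np.int64(583))] [238.6622953  237.69138883]
wrist [(array([219., 323.]), 0.97, np.int64(4885))] [212.10494669 324.10245196]
small [ 0.4222  0.2428  0.0464 -2.0854  0.4927] cost 0.107
row [0.0065 0.0014 0.0035] -0.256 yaw 59.84 pos [0.4102 0.2215 0.146 ]
```

```bash
python3 -m handwheel '[[0.01,0,0,-0.25],[0.01,0,0,-0.25],[0.01,0,0,-0.25],[0.01,0,0,-0.25],[0.01,0,0,-0.25],[0.01,0,0,-0.25],[0.01,0,0,-0.25],[0.01,0,0,-0.25],[0.01,0,0,-0.25],[0.01,0,0,-0.25],[0.01,0,0,-0.25],[0.01,0,0,-0.25],[0.01,0,0,-0.25],[0.01,0,0,-0.25]]' 70
python3 -c "
from h import *
go(.4118,.2252,.091,150)"
```

```text
time: 27.23
position: [0.4118, 0.2242, 0.146]
tool_rot: [0.26, 0.966, -0.001, -0.001]
ft_force: [-0.1, -0.0, 0.1]
grip_width: 0.0606
grip_force: 0.0
row [0.0016 0.0032 0.1833] -0.0002 yaw 149.91 pos [0.4118 0.2242 0.146 ]
```

```bash
python3 -m handwheel '[[0.002,0.003,0.03,0],[0.002,0.003,0.08,0],[0.002,0.003,0.13,0],[0.002,0.003,0.17,0],[0.002,0.003,0.183,0],[0.002,0.003,0.183,0]]' | sed -n '2p;4,6p' ; python3 -m handwheel '[[0,0,0,0],[0,0,0,0],[0,0,0,0],[0,0.006,0,0],[0,0.014,0,0],[0,0.022,0,0],[0,0.03,0,0],[0,0.038,0,0],[0,0.046,0,0],[0,0.054,0,0],[0,0.062,0,0],[0,0.066,0,0],[0,0.066,0,0],[0,0.066,0,0]]' 52 5
python3 -c "
from h import *
go(.4217,.2424,.091,150)"
```

```text
position: [0.4112, 0.2251, 0.0904]
ft_force: [-0.4, 0.9, 0.4]
grip_width: 0.0611
grip_force: 0.0
time: 28.9
position: [0.4223, 0.2426, 0.0919]
tool_rot: [0.26, 0.966, -0.0, 0.0]
ft_force: [0.1, 0.1, 0.6]
grip_width: 0.0452
grip_force: 0.0
row [ 0.0013 -0.0016  0.003 ] -0.0004 yaw 149.86 pos [0.4223 0.2426 0.0919]
```

```bash
python3 -m handwheel '[[0.001,-0.001,0,0],[0.001,-0.001,0,0],[0.001,-0.001,0,0],[0.001,-0.001,0,0],[0.001,-0.001,0,0],[0.001,-0.001,0,0],[0.001,-0.001,0,0],[0.001,-0.001,0,0]]' 0 5; python3 -m handwheel '[[0,0,0,0],[0,0,0,0],[0,0,0,0],[0,0,0,0],[0,0,-0.01,0],[0,0,-0.05,0],[0,0,-0.12,0],[0,0,-0.2,0],[0,0,-0.3,0],[0,0,-0.4,0],[0,0,-0.55,0],[0,0,-0.65,0],[0,0,-0.65,0],[0,0,-0.65,0]]' 60 10
python3 - <<'E'
from h import *
C={n:cam(n,n+"14") for n in ["scene","side","wrist"]}
for k,x0 in dict(big=[.478,.1946,.0506,1.,.05],small=[.4213,.2422,.0483,1.,.05]).items():
    V=[]
    for n in C:
        pr=proj(C[n],x0[:3])[0][::-1]
        L=[d for l in ("_bulb","_stored") for d in vision.outline_of(n,k+l) if np.hypot(*(np.array(d["point"])-pr))<22 and d["mask"].sum()<(1700 if n!="wrist" else 9000)]
        print(k,n,len(L))
        if L: V.append((C[n],L[0]["mask"].astype(np.float32)))
    fitbulb(k,V,x0)
    for v in V: fitbulb(k,[v],x0)
E
```

```text
time: 29.57
position: [0.4218, 0.2425, 0.0919]
tool_rot: [0.26, 0.966, -0.0, -0.0]
ft_force: [0.6, -0.4, 0.1]
grip_width: 0.0182
grip_force: 5.0
time: 30.73
position: [0.4229, 0.2428, 0.2893]
tool_rot: [0.26, 0.966, 0.002, 0.002]
ft_force: [-0.0, 0.0, -1.0]
grip_width: 0.0524
grip_force: 0.0
big scene 1
big side 1
big wrist 1
big [0.4788 0.1948 0.0486 1.1009 0.0073] cost 0.078
big [ 0.4794  0.1943  0.0484  1.181  -0.0619] cost 0.053
big [0.479  0.1994 0.0491 1.0302 0.0363] cost 0.071
big [ 0.4791  0.1942  0.0455  1.2977 -0.0014] cost 0.03
small scene 1
small side 1
small wrist 1
small [ 0.4219  0.243   0.0462  1.1143 -0.0084] cost 0.089
small [0.4221 0.2402 0.0465 1.1267 0.0081] cost 0.074
small [ 0.4221  0.2469  0.046   1.0118 -0.027 ] cost 0.064
small [0.4229 0.2416 0.0347 1.0469 0.1014] cost 0.023
```

```bash
python3 -c "
from rig import job
print(job.hand_in())"
```

```text
the job is handed in; nothing more can be done
None
```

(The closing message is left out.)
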